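Sort the sample containers into their carriers

TASK

Clear the mixed amber sample containers off the bench into their grey carriers: one slim vial in each of the two small bays, one squat jar in each of the two large bays, and the square bottle in the single-bay carrier. Set each one down gently, standing upright on the floor of its bay; do not knock any over or drop it, and leave the beaker and the timer where they are.

Things in the scene. Friction and masses are not known exactly. Their poses are not given: they have to be found in the camera images.
- vial1_mid (a point): slim round vial of amber glass with a white cap, standing upright and loose; body 28 diameter x 50 mm, then cap 22 diameter, 66 mm high in all, 28 to 56 g. The point is its centre, 33 mm above its underside; z up along its axis. The two vials are alike.
- vial2_mid (a point): slim round vial of amber glass with a white cap, standing upright and loose; body 28 diameter x 50 mm, then cap 22 diameter, 66 mm high in all, 28 to 56 g. The point is its centre, 33 mm above its underside; z up along its axis. The two vials are alike.
- jar1_mid (a point): squat round jar of amber glass with a wide white screw lid as broad as the jar, standing upright and loose; 56 mm diameter, 54 mm high (lid the top 20 mm), 84 to 168 g. The point is its centre, 27 mm above its underside; z up along its axis. The two jars are alike.
- jar2_mid (a point): squat round jar of amber glass with a wide white screw lid as broad as the jar, standing upright and loose; 56 mm diameter, 54 mm high (lid the top 20 mm), 84 to 168 g. The point is its centre, 27 mm above its underside; z up along its axis. The two jars are alike.
- bottle_mid (a point): square-sided amber bottle with a small white cap, standing upright and loose; body 46 x 46 mm and 62 mm high, shoulder to 70 mm, cap 32 mm diameter, 88 mm high in all, 105 to 210 g. The point is its centre, 44 mm above its underside, level with the body's upper part; z up, x and y square to its flat sides.
- vial_carrier: vial carrier: low tray 54 (x) x 124 (y) mm with two small square bays, each 46 x 46 mm, centred at y = -35 and +35 mm (x = 0), with a 24 mm wide solid web at rim height between them. Fixed; grey plastic, 12 mm high, floor 3 mm thick, rim walls 4 mm thick. Origin under its centre on the bench, z up, bays in a row along its y axis.
- jar_carrier: jar carrier: low tray 84 (x) x 180 (y) mm with two large square bays, each 76 x 76 mm, centred at y = -48 and +48 mm (x = 0), with a 20 mm wide solid web at rim height between them. Fixed; grey plastic, 12 mm high, floor 3 mm thick, rim walls 4 mm thick. Origin under its centre on the bench, z up, bays in a row along its y axis.
- bottle_carrier: bottle carrier: low square tray 78 x 78 mm with a single square bay 70 x 70 mm at its centre; the square bottle fits in at any yaw. Fixed; grey plastic, 12 mm high, floor 3 mm thick, rim walls 4 mm thick. Origin under its centre on the bench, z up.
- beaker: bystander: open glass beaker, 68 mm diameter, 85 mm high, loose, beyond the carriers. Origin at the centre of its underside.
- timer: bystander: white bench timer, 45 x 65 x 22 mm, loose, lying beyond the carriers. Origin at the centre of its underside.

How it is judged:
At the end, for the whole second after the job is handed in: Each vial is in its own vial bay (centre within 12 mm of the bay centre along each carrier axis), each jar in its own jar bay (13 mm), the bottle in the bottle carrier (15 mm); all stand on the bay floor (height within 5 mm), upright within 0.12 rad, released and at rest ((((x of vial1_mid in the frame of vial_carrier between -0.012 and 0.012 m and y of vial1_mid in the frame of vial_carrier between 0.023 and 0.047 m and z of vial1_mid in the frame of vial_carrier between 0.031 and 0.041 m and angle between vial1_mid's own z axis and vertical below 0.12 rad) and (x of vial2_mid in the frame of vial_carrier between -0.012 and 0.012 m and y of vial2_mid in the frame of vial_carrier between -0.047 and -0.023 m and z of vial2_mid in the frame of vial_carrier between 0.031 and 0.041 m and angle between vial2_mid's own z axis and vertical below 0.12 rad)) or ((x of vial1_mid in the frame of vial_carrier between -0.012 and 0.012 m and y of vial1_mid in the frame of vial_carrier between -0.047 and -0.023 m and z of vial1_mid in the frame of vial_carrier between 0.031 and 0.041 m and angle between vial1_mid's own z axis and vertical below 0.12 rad) and (x of vial2_mid in the frame of vial_carrier between -0.012 and 0.012 m and y of vial2_mid in the frame of vial_carrier between 0.023 and 0.047 m and z of vial2_mid in the frame of vial_carrier between 0.031 and 0.041 m and angle between vial2_mid's own z axis and vertical below 0.12 rad))) and (((x of jar1_mid in the frame of jar_carrier between -0.013 and 0.013 m and y of jar1_mid in the frame of jar_carrier between 0.035 and 0.061 m and z of jar1_mid in the frame of jar_carrier between 0.025 and 0.035 m and angle between jar1_mid's own z axis and vertical below 0.12 rad) and (x of jar2_mid in the frame of jar_carrier between -0.013 and 0.013 m and y of jar2_mid in the frame of jar_carrier between -0.061 and -0.035 m and z of jar2_mid in the frame of jar_carrier between 0.025 and 0.035 m and angle between jar2_mid's own z axis and vertical below 0.12 rad)) or ((x of jar1_mid in the frame of jar_carrier between -0.013 and 0.013 m and y of jar1_mid in the frame of jar_carrier between -0.061 and -0.035 m and z of jar1_mid in the frame of jar_carrier between 0.025 and 0.035 m and angle between jar1_mid's own z axis and vertical below 0.12 rad) and (x of jar2_mid in the frame of jar_carrier between -0.013 and 0.013 m and y of jar2_mid in the frame of jar_carrier between 0.035 and 0.061 m and z of jar2_mid in the frame of jar_carrier between 0.025 and 0.035 m and angle between jar2_mid's own z axis and vertical below 0.12 rad))) and x of bottle_mid in the frame of bottle_carrier between -0.015 and 0.015 m and y of bottle_mid in the frame of bottle_carrier between -0.015 and 0.015 m and z of bottle_mid in the frame of bottle_carrier between 0.042 and 0.052 m and angle between bottle_mid's own z axis and vertical below 0.12 rad and linear speed of each of vial1, vial2, jar1, jar2, bottle below 0.02 m/s); the robot touches nothing.
It fails at once if a container is knocked over (tilted past 0.9 rad) (angle between any of vial1_mid, vial2_mid, jar1_mid, jar2_mid, bottle_mid's own z axis and vertical above 0.9 rad).
It fails at once if a container is slammed into a carrier (contact force over 120 N) (contact force between any of vial1, vial2, jar1, jar2, bottle and vial_carrier above 120 N or contact force between any of vial1, vial2, jar1, jar2, bottle and jar_carrier above 120 N or contact force between any of vial1, vial2, jar1, jar2, bottle and bottle_carrier above 120 N).
It fails at once if a container is dropped (falls faster than 0.6 m/s, some 20 mm, with the fingers off it) ((linear speed of vial1 above 0.6 m/s and contact force between the fingers and vial1 below 0.05 N) or (linear speed of vial2 above 0.6 m/s and contact force between the fingers and vial2 below 0.05 N) or (linear speed of jar1 above 0.6 m/s and contact force between the fingers and jar1 below 0.05 N) or (linear speed of jar2 above 0.6 m/s and contact force between the fingers and jar2 below 0.05 N) or (linear speed of bottle above 0.6 m/s and contact force between the fingers and bottle below 0.05 N)).
It fails at once if the beaker or the timer is moved by more than 20 mm (distance of any of beaker, timer from where it was at the start of the episode above 0.02 m).
It also fails if it takes over 120 s, if anything falls off the work surface, if the arm or the gripper's body presses on something with over 40 N, if the wrist force passes 120 N, or if a joint passes its speed limit or range.

ROBOT

A 7-joint arm with a two-finger parallel gripper is mounted at the origin on the work surface. World frame = base frame: x ahead of the robot, y to its left, z up, the work surface at z = 0. Lengths are in m, angles in rad, forces in N, time in s.
With the tool pointing down it reaches from about 0.425 to 0.875 m from the base axis. Payload 8.4 kg.
Tool frame: the origin (TCP) lies between the finger pads; the fingertips stand 19 mm ahead of it and the grasp point (between the pads) is the TCP (finger_overhang is the distance from the TCP to the fingertips, in m); z points along the fingers, y is the direction in which the jaws open and shut (so a half turn about z gives the same grasp; the last joint's range is limited). The gripper opens to 85 mm and grips with 20 to 120 N. Pads are 22 mm wide; open, the fingers measure 114 mm over their backs; the gripper's body (76 mm by 85 mm) begins 54 mm behind the grasp point. The pads swing forward as they close: fully open they stand 13 mm farther back than shut.
Start: joints at [-1.305, 0.333, 0.04, 1.465, -0.013, 1.343, -0.059], TCP at [0.232, 0.607, 0.25] pointing down, gripper open.
Joint ranges: [-2.58, 2.58], [-0.38, 2.09], [-1.3, 1.39], [0.25, 2.4], [-1.5, 4.64], [0.08, 2.09], [-2.65, 2.65]. Speed limits (rad/s): [2.22, 2.22, 2.79, 2.79, 3.14, 3.14, 3.14].

INTERFACE

Orientations are given as a rotation vector (axis times angle).
In Python, from cell import * gives the robot as it stands.
- The arm moves only by the tool carry_out, never from a script. Its argument "plan" is a list of rows, each a list of 7 numbers: the shift along the tool's x, y, z normalised to -1 to 1, where 1 is 0.075 m, then the turn, a rotation vector about the tool's x, y, z normalised to -1 to 1, where 1 is 360 degrees, then the finger opening in mm, from 0 to 85.4. A call has 1 to 20 rows; each row shifts and turns the commanded pose from where the row before left it, along the tool's axes as they then stand; what a row does not reach is not made up. A row lasts 1/8 s, in which the tool goes at most 62.5 mm and 10.7 degrees, less where a joint would pass 70% of its speed; a pose out of reach is approached as far as the arm can. A call with a number of a shift or a turn outside -1 to 1 is refused whole. A call with a gripper value outside its range is refused whole. The fingers move at their own pace and stop on an object; "grip_force" is the grip in N (left out, the last holds). Time passes only in rows, so rows that do not move let the fingers close. It gives the time, the measured TCP pose, the force and the opening at its end, in the units of the state.
- observe(): the state, without advancing time (a new reading comes with each control period).
- camera(name): name is "scene" or "top" or "wrist"; returns (picture, depth): 384x512x3 uint8, blue, green, red; 384x512 float32, m along the optical axis (not along the pixel's ray), 0 where there is no reading.
- calibration(name): a dict with "camera_matrix" (3x3 intrinsics, pixels), "rvec" (rotation vector, rad) and "tvec" (3), from world to camera coordinates, as OpenCV has them; the wrist camera has in their place "tool_from_camera" (4x4, takes a point from camera to tool coordinates, whose origin is the TCP and whose axes are the flange's). Camera axes: x right, y down, z forward; pixel columns grow to the right and rows downward; lengths in m; the calibration is good to about 2 mm. A picture is of the moment at which its call begins: read the wrist's pose just before it. calibration takes no time and is no camera call.
- close_job(): hands the job in, once; it reports no verdict.
The state is a dict: "time": time; "joint_positions": joint angles; "qvel": joint speeds; "joint_efforts": joint torques, N m; "eef_pos": TCP position; "ee_rot": TCP orientation; "contact_force": force on the tool from outside, world axes, zero at the start; "ft_torque": the same for the moment, N m; "width": opening from 0.0 (shut) to 1.0 (fully open).
Only numpy, scipy, OpenCV 4.12 (cv2) and the standard library are available. Lean on these libraries where they do the work, as an engineer would, in place of code of your own. Each camera call takes 0.05 s, during which the arm holds its last target.

## Working session

There is one attempt and no reset: what is moved stays moved. The work goes in short steps, Python scripts to look and compute and a tool call to move; the robot and the scene stay as the last step left them, time stands still between calls to the robot, and variables do not carry over. Pictures are saved under pics/ and viewed, and the job is handed in when it is done.

Besides the shell and the picture viewer there is one more tool, called after "Request:" as name(argument=value, ...) on one line, values as JSON. carry_out: Moves the arm, as the interface text tells. Scaled input: -1 to 1 covers 0.075 m each way for a shift and 360 degrees each way for a turn. Its arguments: {"type":"object","properties":{"plan":{"type":"array"},"grip_force":{"type":"number"}},"required":["plan"]}

```bash
ls; mkdir -p pics
python3 - <<'E'
from cell import *
import cv2,numpy as np
print(observe())
for n in ("top","scene"):
    p,d=camera(n); cv2.imwrite(f"pics/{n}0.png",p); np.save(f"pics/{n}0.npy",d); print(n,calibration(n))
print(calibration("wrist"))
E
```

```text
pics
{'time': 0.0, 'joint_positions': array([-1.30521306,  0.33394191,  0.0398822 ,  1.46625392, -0.01341283,
        1.34328398, -0.05849713]), 'qvel': array([-6.47202211e-05,  1.61165196e-03, -1.24299059e-04,  3.49095403e-04,
       -1.92655730e-03,  1.71517154e-04, -1.79457025e-04]), 'joint_efforts': array([ 2.15344312e-04, -6.58563638e+01,  1.36557922e+00, -4.05560374e+01,
        1.68351451e-02,  1.25018181e-02, -3.06680462e-06]), 'eef_pos': array([0.23176317, 0.60683598, 0.24940979]), 'ee_rot': array([-5.69831799e-01, -3.08928367e+00,  2.52788447e-03]), 'contact_force': array([-0.08409849, -0.58003884, -0.28381126]), 'ft_torque': array([-0.00581953, -0.00681567, -0.03299137]), 'width': 1.0007651096551826}
top {'camera_matrix': array([[417.41798574,   0.        , 259.73822207],
       [  0.        , 417.41798574, 195.5101887 ],
       [  0.        ,   0.        ,   1.        ]]), 'rvec': array([ 2.15198286, -2.16809444,  0.16834278]), 'tvec': array([2.86031706e-04, 5.70286092e-01, 8.56208901e-01])}
scene {'camera_matrix': array([[416.05619854,   0.        , 246.53906659],
       [  0.        , 416.05619854, 192.88277664],
       [  0.        ,   0.        ,   1.        ]]), 'rvec': array([ 1.25630748,  2.35795783, -0.8754854 ]), 'tvec': array([ 0.31010999, -0.31364711,  1.2498128 ])}
{'camera_matrix': array([[303.80009088,   0.        , 254.87690324],
       [  0.        , 303.80009088, 196.67299046],
       [  0.        ,   0.        ,   1.        ]]), 'tool_from_camera': array([[-6.36156375e-04, -9.55418328e-01, -2.95254829e-01,
         7.60186954e-02],
       [ 9.99999796e-01, -6.26631357e-04, -1.26877388e-04,
        -8.86373526e-04],
       [-6.37949524e-05, -2.95254849e-01,  9.55418531e-01,
        -1.23886217e-01],
       [ 0.00000000e+00,  0.00000000e+00,  0.00000000e+00,
         1.00000000e+00]])}
```

View pics/top0.png

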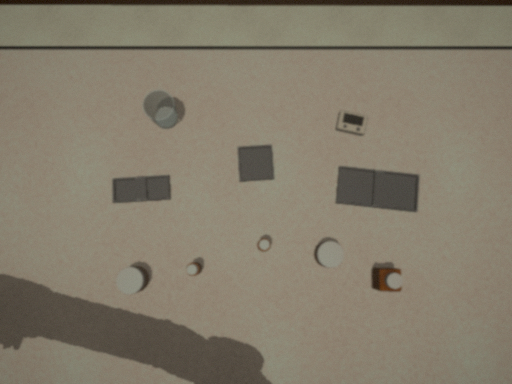

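View pics/scene0.png

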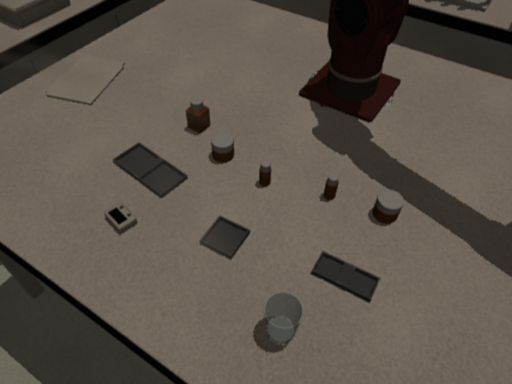

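The top view has +x up and +y left. It shows the vial carrier at (141,189), bottle carrier (256,163) and jar carrier (377,188). The jars are at (131,280) and (330,253), the vials at (193,269) and (264,244), and the bottle at (390,280). The beaker is near (163,109) and the timer at (352,122). Next I'll measure positions.

```bash
cat > h.py <<'E'
import cv2,numpy as np
def cal(n):
    from cell import calibration
    c=calibration(n); R=cv2.Rodrigues(c["rvec"])[0]; return c["camera_matrix"],R,c["tvec"].ravel()
def ray(n,uv,z):
    K,R,t=cal(n); o=-R.T@t
    d=R.T@np.linalg.inv(K)@np.array([uv[0],uv[1],1.]); return o+d*(z-o[2])/d[2]
def cloud(n,d):
    K,R,t=cal(n); v,u=np.mgrid[:384,:512]
    P=np.stack([(u-K[0,2])/K[0,0]*d,(v-K[1,2])/K[1,1]*d,d],-1)
    return (P-t)@R
E
python3 - <<'E'
from cell import *
from h import *
p=cv2.imread("pics/top0.png"); d=np.load("pics/top0.npy")
W=cloud("top",d); z=W[...,2]; print("table z",np.median(z[250:350,250:450]),z[330:380,300:500].std())
hsv=cv2.cvtColor(p,cv2.COLOR_BGR2HSV)
for nm,c in dict(jarA=(131,280),jarB=(330,253),vA=(193,269),vB=(264,244),bot=(394,281)).items():
    print(nm,hsv[c[1],c[0]],z[c[1],c[0]])
m=((z>0.02)&(d>0)).astype(np.uint8)
n,l,s,ce=cv2.connectedComponentsWithStats(m)
for i in range(1,n):
    if s[i,4]>15:
        q=z[l==i]; print("hi",s[i],ce[i].round(1),"zmax",np.percentile(q,95).round(3),"topxy",np.median(W[l==i][q>np.percentile(q,95)-.006],0).round(4))
# carriers by darkness
g=cv2.cvtColor(p,cv2.COLOR_BGR2GRAY)
m=((g<85)&(hsv[...,1]<60)).astype(np.uint8); m[:60]=0; m[225:]=0
m=cv2.morphologyEx(m,cv2.MORPH_CLOSE,np.ones((5,5)))
for c in cv2.findContours(m,cv2.RETR_EXTERNAL,cv2.CHAIN_APPROX_NONE)[0]:
    if cv2.contourArea(c)>200:
        r=cv2.minAreaRect(c); b=cv2.boxPoints(r)
        w=np.array([ray("top",q,.010)[:2] for q in b])
        print("car",r,"ctr",w.mean(0).round(4),"edges",[ (np.linalg.norm(w[i]-w[i-1]).round(4), np.degrees(np.arctan2(*(w[i]-w[i-1])[::-1])).round(1)) for i in range(4)])
# white caps
m=((g>120)&(hsv[...,1]<70)).astype(np.uint8)
for nm,c,h in (("jarA",(131,280),.054),("jarB",(330,253),.054),("vA",(193,269),.066),("vB",(264,244),.066),("bot",(394,281),.088)):
    print(nm,hsv[c[1]-16:c[1]+17:4,c[0],2],ray("top",c,h).round(4))
cv2.imwrite("pics/t2.png",cv2.resize(cv2.convertScaleAbs(p[130:310,95:435],alpha=1.6),None,fx=2.3,fy=2.3,interpolation=cv2.INTER_CUBIC))
E
```

```text
table z 0.0008333039770546332 0.06053003650154873
jarA [ 26  28 145] 0.056011384684881364
jarB [ 26  29 147] 0.05786849701862153
vA [ 30  24 147] 0.067239448933793
vB [ 30  26 147] 0.06628876261178356
bot [ 24  34 142] 0.08725897062803391
hi [142  89  36  38 789] [159.1 106.6] zmax 0.086 topxy [0.7598 0.2087 0.085 ]
hi [337 110  31  24 512] [351.7 121.6] zmax 0.026 topxy [ 0.7382 -0.2122  0.023 ]
hi [257 238  14  13 139] [263.3 244.2] zmax 0.069 topxy [ 0.4663 -0.0111  0.0667]
hi [315 241  29  27 619] [328.9 253.9] zmax 0.057 topxy [ 0.4449 -0.1479  0.0546]
hi [186 262  15  14 167] [193.1 268.5] zmax 0.068 topxy [0.4173 0.1367 0.0663]
hi [116 266  31  28 687] [130.9 279.7] zmax 0.057 topxy [0.396  0.264  0.0545]
hi [373 268  30  24 640] [387.  279.1] zmax 0.09 topxy [ 0.3927 -0.2675  0.0889]
car ((140.9793243408203, 188.64828491210938), (23.37136459350586, 56.6080322265625), 86.633544921875) ctr [0.5912 0.2573] edges [(np.float64(0.0522), np.float64(5.5)), (np.float64(0.1245), np.float64(-86.9)), (np.float64(0.0524), np.float64(-175.5)), (np.float64(0.1235), np.float64(93.1))]
car ((
[... 216 characters left out ...]
64(0.1824), np.float64(-96.7)), (np.float64(0.0828), np.float64(170.3))]
car ((255.20431518554688, 162.76849365234375), (33.24762725830078, 32.99811553955078), 86.42366790771484) ctr [0.6484 0.0049] edges [(np.float64(0.0758), np.float64(3.4)), (np.float64(0.0743), np.float64(-86.5)), (np.float64(0.076), np.float64(-177.2)), (np.float64(0.0735), np.float64(93.3))]
jarA [121 139 144 143 145 143 139 140 140] [0.3959 0.2604 0.054 ]
jarB [119 124 145 146 147 146 146 143 146] [ 0.4469 -0.1484  0.054 ]
vA [147 146 110 134 147 137 145 145 145] [0.4173 0.133  0.066 ]
vB [146 144 101 137 147 146 139 144 144] [ 0.4664 -0.0113  0.066 ]
bot [126  84 126 144 142 141 105 142 142] [ 0.3909 -0.2676  0.088 ]
```

View pics/t2.png

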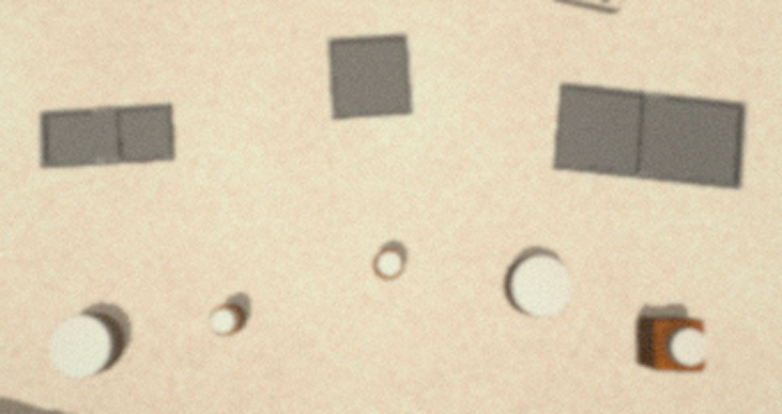

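Depth and lid rays agree to a few mm. I'll square the tool first (jaws along world x), then refine over each container.

```bash
cat >> h.py <<'E'
from scipy.spatial.transform import Rotation as Ro
def go(x,y,z,yaw=0.):
    # yaw: direction of tool y (jaw) from world x, deg
    from cell import observe
    s=observe(); R=Ro.from_rotvec(s["ee_rot"]).as_matrix()
    c,n=np.cos(np.radians(yaw)),np.sin(np.radians(yaw))
    T=np.array([[-n,c,0],[c,n,0],[0,0,-1.]]).T  # rows: tool x,y,z in world
    sh=R.T@(np.array([x,y,z])-s["eef_pos"])/.075
    print("t",round(s["time"],2),"pos",s["eef_pos"].round(4),"w",round(s["width"],3),"shift",sh.round(3),"turn",(Ro.from_matrix(R.T@T).as_rotvec()/(2*np.pi)).round(4))
E
python3 -c "
from h import *
go(.232,.607,.25)"
```

```text
t 0.1 pos [0.2318 0.6069 0.2495] w 0.996 shift [-0.002  0.003 -0.006] turn [-0.0002  0.0002  0.1919]
```

Request:
carry_out(plan=[[0,0,0,0,0,0.0274,85],[0,0,0,0,0,0.0274,85],[0,0,0,0,0,0.0274,85],[0,0,0,0,0,0.0274,85],[0,0,0,0,0,0.0274,85],[0,0,0,0,0,0.0274,85],[0,0,0,0,0,0.0274,85],[-0.46,0.22,0,0,0,0,85],[-0.46,0.22,0,0,0,0,85],[-0.46,0.22,0,0,0,0,85],[-0.46,0.22,0,0,0,0,85],[-0.46,0.22,0,0,0,0,85],[-0.46,0.22,0,0,0,0,85],[-0.46,0.22,0,0,0,0,85],[-0.46,0.22,0,0,0,0,85],[-0.46,0.22,0,0,0,0,85],[-0.46,0.22,0,0,0,0,85],[0,0,0,0,0,0,85],[0,0,0,0,0,0,85]])

```text
time: 2.48
eef_pos: [0.3968, 0.2628, 0.2502]
ee_rot: [-2.22, -2.222, 0.0]
contact_force: [-0.2, 0.5, 0.3]
width: 0.997
```

```bash
cat >> h.py <<'E'
def wcloud(d,s):
    from cell import calibration
    c=calibration("wrist"); K=c["camera_matrix"]; v,u=np.mgrid[:384,:512]
    P=np.stack([(u-K[0,2])/K[0,0]*d,(v-K[1,2])/K[1,1]*d,d],-1)
    M=c["tool_from_camera"]; R=Ro.from_rotvec(s["ee_rot"]).as_matrix()
    return (P@M[:3,:3].T+M[:3,3])@R.T+s["eef_pos"]
def wlook(tag):
    from cell import observe,camera
    s=observe(); p,d=camera("wrist"); cv2.imwrite(f"pics/{tag}.png",p); return p,d,wcloud(d,s)
def tops(d,W,zlo,zhi,amin=150):
    m=((W[...,2]>zlo)&(W[...,2]<zhi)&(d>0)).astype(np.uint8)
    m=cv2.morphologyEx(m,cv2.MORPH_OPEN,np.ones((3,3)))
    n,l,st,ce=cv2.connectedComponentsWithStats(m)
    for i in range(1,n):
        if st[i,4]>amin:
            q=W[l==i][:,:2].astype(np.float32); (c,r)=cv2.minEnclosingCircle(q)
            lo,hi=np.percentile(q,[2,98],axis=0)
            print("top",st[i],"mean",q.mean(0).round(4),"circ",np.round(c,4),round(r,4),"mid",((lo+hi)/2).round(4),"size",(hi-lo).round(4),"z",np.median(W[l==i][:,2]).round(4))
E
python3 - <<'E'
from h import *
p,d,W=wlook("w1"); tops(d,W,.045,.075); go(.396,.262,.036)
E
```

```text
top [ 229  146   51   51 2040] mean [0.3944 0.2675] circ [0.3944 0.2666] 0.0279 mid [0.3946 0.2671] size [0.0493 0.0502] z 0.0541
top [260 263  23  28 476] mean [0.4149 0.1422] circ [0.4153 0.1386] 0.0139 mid [0.4153 0.1404] size [0.0242 0.0221] z 0.0643
t 2.52 pos [0.3966 0.2632 0.2501] w 1.0 shift [-0.016 -0.007  2.855] turn [-0.0001  0.      0.0003]
```

View pics/w1.png

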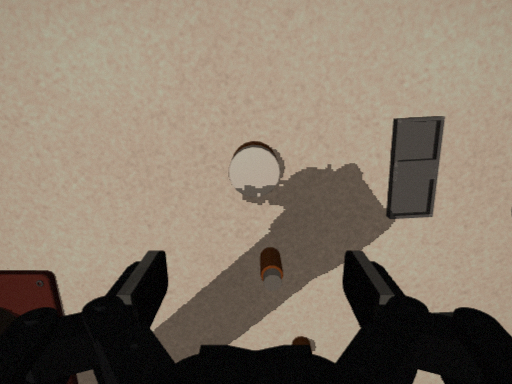

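The wrist view shows jarA's lid at (254,172), a vial at (271,265) and the vial carrier at (415,167). The two cameras agree within about 4 mm, so I'll use the average. Now grasping jarA.

Request:
carry_out(plan=[[0.024,-0.02,0.4,0,0,0,85],[0,0,0.4,0,0,0,85],[0,0,0.4,0,0,0,85],[0,0,0.4,0,0,0,85],[0,0,0.4,0,0,0,85],[0,0,0.4,0,0,0,85],[0,0,0.3,0,0,0,85],[0,0,0.16,0,0,0,85],[0,0,0,0,0,0,85],[0,0,0,0,0,0,65],[0,0,0,0,0,0,58],[0,0,0,0,0,0,50],[0,0,0,0,0,0,45],[0,0,0,0,0,0,45],[0,0,0,0,0,0,45],[0,0,0,0,0,0,45]], grip_force=40)

```text
time: 4.53
eef_pos: [0.3961, 0.2646, 0.0368]
ee_rot: [-2.22, -2.222, -0.002]
contact_force: [-1.5, -0.4, 6.1]
width: 0.643
```

Run:
```python
from h import *
go(.5912,.2573,.1)
c=np.array([.5884,-.2674]); a=np.radians(-7); ya=np.array([-np.sin(a),np.cos(a)])
print("jar bays",c+.048*ya,c-.048*ya)
c=np.array([.5912,.2573]); a=np.radians(4); ya=np.array([-np.sin(a),np.cos(a)])
print("vial bays",c+.035*ya,c-.035*ya)
```

```text
t 4.53 pos [0.3961 0.2646 0.0368] w 0.643 shift [-0.099  2.602 -0.841] turn [ 0.0001 -0.0002  0.0001]
jar bays [ 0.59424973 -0.21975778] [ 0.58255027 -0.31504222]
vial bays [0.58875852 0.29221474] [0.59364148 0.22238526]
```

Request:
carry_out(plan=[[0,0,-0.1,0,0,0,45],[0,0,-0.3,0,0,0,45],[0,0,-0.4,0,0,0,45],[0,0,-0.4,0,0,0,45],[-0.2,0.08,-0.4,0,0,0,45],[-0.4,0.165,0,0,0,0,45],[-0.44,0.18,0,0,0,0,45],[-0.44,0.18,0,0,0,0,45],[-0.44,0.18,0,0,0,0,45],[-0.44,0.18,0,0,0,0,45],[-0.44,0.18,0,0,0,0,45],[-0.44,0.18,0,0,0,0,45],[-0.44,0.18,0,0,0,0,45],[-0.44,0.18,0,0,0,0,45],[-0.44,0.18,0,0,0,0,45],[-0.44,0.18,0,0,0,0,45],[-0.44,0.18,0,0,0,0,45],[-0.44,0.18,0,0,0,0,45],[-0.44,0.18,0,0,0,0,45],[-0.14,0.06,0,0,0,0,45]])

```text
time: 7.02
eef_pos: [0.5944, -0.2226, 0.1562]
ee_rot: [2.223, 2.219, -0.001]
contact_force: [-0.8, 0.6, -0.5]
width: 0.646
```

Request:
carry_out(plan=[[0,0,0,0,0,0,45],[0,0,0,0,0,0,45]])

```text
time: 7.28
eef_pos: [0.5944, -0.2187, 0.1558]
ee_rot: [-2.218, -2.223, -0.001]
contact_force: [0.5, 0.6, -0.3]
width: 0.651
```

Run:
```python
from h import *
go(.594,-.220,.0395)
p,d,W=wlook("w2")
go(.594,-.220,.0395)
from cell import camera
p,d=camera("top"); cv2.imwrite("pics/t3.png",p)
```

```text
t 7.28 pos [ 0.5944 -0.2187  0.1558] w 0.651 shift [-0.019 -0.006  1.551] turn [-0.     -0.0002  0.0004]
t 7.33 pos [ 0.5945 -0.2186  0.1559] w 0.645 shift [-0.02  -0.006  1.552] turn [-0.     -0.0002  0.0004]
```

View pics/w2.png

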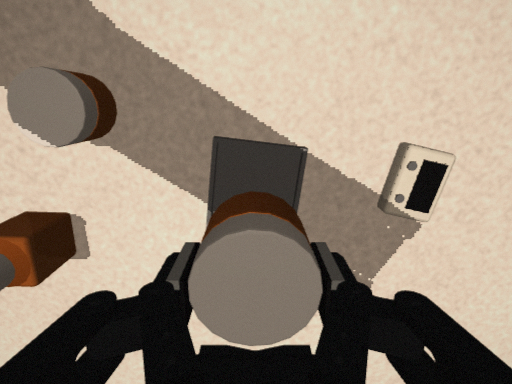

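View pics/t3.png

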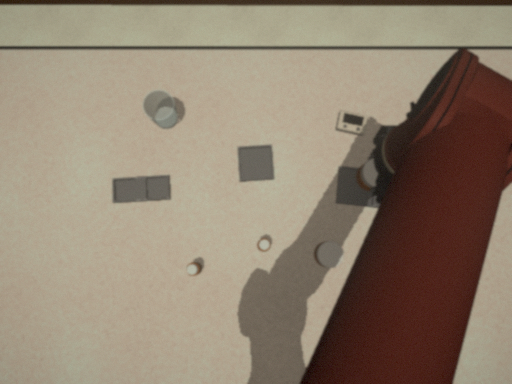

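The wrist view shows the jar held upright, and the +y end of the jar carrier has corners near (214,137) and (306,148). I'll check that against the top-camera estimate.

```bash
cat >> h.py <<'E'
def wray(uv,z,s):
    from cell import calibration
    c=calibration("wrist"); K=c["camera_matrix"]; M=c["tool_from_camera"]; R=Ro.from_rotvec(s["ee_rot"]).as_matrix()
    o=R@M[:3,3]+s["eef_pos"]; d=R@M[:3,:3]@np.linalg.inv(K)@np.array([uv[0],uv[1],1.])
    return o+d*(z-o[2])/d[2]
E
python3 - <<'E'
from h import *
from cell import observe
s=observe()
a=wray((214,137),.012,s)[:2];b=wray((306,148),.012,s)[:2]
print(a,b,np.linalg.norm(b-a)); e=(b-a)/np.linalg.norm(b-a); m=(a+b)/2; n=np.array([e[1],-e[0]]); print("bay+ from wrist",m+n*.042,"ang",np.degrees(np.arctan2(e[1],e[0])))
E
```

```text
[ 0.55789056 -0.17226277] [ 0.63842326 -0.18164797] 0.08107772790536821
bay+ from wrist [ 0.59329518 -0.21867303] ang -6.6472022393188075
```

Request:
carry_out(plan=[[0,0,0.3,0,0,0,45],[0,0,0.4,0,0,0,45],[0,0,0.35,0,0,0,45],[0,0,0.25,0,0,0,45],[0,0,0.12,0,0,0,45],[0,0,0.06,0,0,0,45],[0,0,0.03,0,0,0,45],[0,0,0.02,0,0,0,45],[0,0,0,0,0,0,45],[0,0,0,0,0,0,45]])

```text
time: 8.62
eef_pos: [0.5946, -0.2202, 0.0414]
ee_rot: [2.22, 2.222, 0.0]
contact_force: [0.2, 0.6, -0.4]
width: 0.647
```

Request:
carry_out(plan=[[0,0,0.012,0,0,0,45],[0,0,0.01,0,0,0,45],[0,0,0,0,0,0,45],[0,0,0,0,0,0,57],[0,0,0,0,0,0,60],[0,0,0,0,0,0,68],[0,0,0,0,0,0,78],[0,0,0,0,0,0,80],[0,0,-0.15,0,0,0,80],[0,0,-0.3,0,0,0,82],[0,0,-0.4,0,0,0,85],[0,0,-0.4,0,0,0,85],[0,0,-0.4,0,0,0,85],[0,0,-0.4,0,0,0,85],[0,0,0,0,0,0,85]])

```text
time: 10.5
eef_pos: [0.5957, -0.2212, 0.1974]
ee_rot: [2.218, 2.218, 0.005]
contact_force: [-0.8, 0.8, 0.3]
width: 0.995
```

Run:
```python
from h import *
p,d,W=wlook("w3"); tops(d,W,.045,.075)
go(.446,-.146,.25)
```

```text
top [  41   69   71   69 3808] mean [ 0.4457 -0.1469] circ [ 0.444  -0.1474] 0.0282 mid [ 0.4451 -0.1474] size [0.0508 0.0495] z 0.0543
top [ 222  154   61   61 2899] mean [ 0.5931 -0.2169] circ [ 0.5929 -0.2185] 0.028 mid [ 0.5931 -0.2175] size [0.0492 0.0502] z 0.0571
top [   8  209   65   51 2081] mean [ 0.4015 -0.2595] circ [ 0.3909 -0.2666] 0.0307 mid [ 0.3932 -0.2656] size [0.0414 0.0439] z 0.0619
t 10.55 pos [ 0.5951 -0.2207  0.1956] w 0.998 shift [ 0.997 -1.985 -0.733] turn [0.0005 0.0001 0.0001]
```

View pics/w3.png

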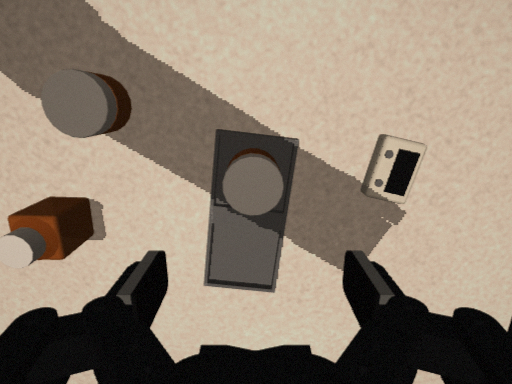

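Jar 1 sits in its bay: lid at (253,184), centre (0.593,-0.218), lid top at 57 mm. JarB's lid is at (80,103), which gives (0.445,-0.147).

Request:
carry_out(plan=[[0.16,-0.32,0,0,0,0,85],[0.16,-0.33,0,0,0,0,85],[0.16,-0.33,0,0,0,0,85],[0.16,-0.34,0,0,0,0,85],[0.16,-0.34,0,0,0,0,85],[0.18,-0.34,0,0,0,0,85],[0,0,0,0,0,0,85],[0,0,0.4,0,0,0,85],[0,0,0.4,0,0,0,85],[0,0,0.3,0,0,0,85]])

```text
time: 11.8
eef_pos: [0.4444, -0.1472, 0.1095]
ee_rot: [-2.221, -2.222, 0.001]
contact_force: [-0.2, 0.3, 0.6]
width: 0.995
```

Run:
```python
from h import *
go(.445,-.1473,.037)
```

```text
t 11.8 pos [ 0.4444 -0.1472  0.1095] w 0.995 shift [-0.001  0.008  0.967] turn [-0.0001  0.0001  0.0001]
```

Request:
carry_out(plan=[[0,0,0.3,0,0,0,85],[0,0,0.3,0,0,0,85],[0,0,0.2,0,0,0,85],[0,0,0.1,0,0,0,85],[0,0,0.03,0,0,0,85],[0,0,0,0,0,0,85],[0,0,0,0,0,0,65],[0,0,0,0,0,0,58],[0,0,0,0,0,0,50],[0,0,0,0,0,0,45],[0,0,0,0,0,0,45],[0,0,0,0,0,0,45],[0,0,0,0,0,0,45]])

```text
time: 13.42
eef_pos: [0.4447, -0.1467, 0.0415]
ee_rot: [2.22, 2.223, 0.001]
contact_force: [-2.2, -0.1, 7.7]
width: 0.643
```

Run:
```python
from h import *
from cell import observe
go(.582,-.3145,.137)
```

```text
t 13.43 pos [ 0.4447 -0.1467  0.0415] w 0.643 shift [-2.238  1.829 -1.273] turn [ 0.0001 -0.0001  0.0002]
```

Request:
carry_out(plan=[[0,0,-0.1,0,0,0,45],[0,0,-0.3,0,0,0,45],[0,0,-0.4,0,0,0,45],[0,0,-0.4,0,0,0,45],[0,0,-0.4,0,0,0,45],[-0.14,0.11,-0.1,0,0,0,45],[-0.28,0.23,0,0,0,0,45],[-0.3,0.25,0,0,0,0,45],[-0.3,0.25,0,0,0,0,45],[-0.3,0.25,0,0,0,0,45],[-0.3,0.25,0,0,0,0,45],[-0.3,0.25,0,0,0,0,45],[-0.2,0.16,0,0,0,0,45],[-0.1,0.08,0,0,0,0,45],[0,0,0,0,0,0,45],[0,0,0,0,0,0,45]])

```text
time: 15.42
eef_pos: [0.5815, -0.3125, 0.1685]
ee_rot: [-2.22, -2.222, -0.0]
contact_force: [0.2, -0.5, -1.8]
width: 0.642
```

Run:
```python
from h import *
go(.582,-.3145,.0445)
```

```text
t 15.43 pos [ 0.5815 -0.3125  0.1685] w 0.642 shift [-0.028  0.007  1.653] turn [-0.     -0.0001  0.0002]
```

Request:
carry_out(plan=[[-0.02,0,0.3,0,0,0,45],[0,0,0.4,0,0,0,45],[0,0,0.4,0,0,0,45],[0,0,0.25,0,0,0,45],[0,0,0.14,0,0,0,45],[0,0,0.08,0,0,0,45],[0,0,0.04,0,0,0,45],[0,0,0.02,0,0,0,45],[0,0,0,0,0,0,45],[0,0,0,0,0,0,45]])

```text
time: 16.68
eef_pos: [0.582, -0.3148, 0.0465]
ee_rot: [2.22, 2.222, 0.0]
contact_force: [0.7, 0.3, -1.2]
width: 0.639
```

Request:
carry_out(plan=[[0,0,0.015,0,0,0,45],[0,0,0.012,0,0,0,45],[0,0,0,0,0,0,45],[0,0,0,0,0,0,57],[0,0,0,0,0,0,60],[0,0,0,0,0,0,68],[0,0,0,0,0,0,78],[0,0,0,0,0,0,80],[0,0,-0.15,0,0,0,80],[0,0,-0.3,0,0,0,82],[0,0,-0.4,0,0,0,85],[0,0,-0.4,0,0,0,85],[0,0,-0.4,0,0,0,85],[0,0,-0.5,0,0,0,85],[0,0,0,0,0,0,85]])

```text
time: 18.55
eef_pos: [0.5829, -0.3162, 0.2104]
ee_rot: [2.217, 2.218, 0.004]
contact_force: [-0.5, -0.4, -0.3]
width: 0.996
```

Run:
```python
from h import *
p,d,W=wlook("w4"); tops(d,W,.045,.075)
from cell import observe
go(.392,-.267,.2)
np.save("pics/w4d.npy",d); np.save("pics/w4W.npy",W)
```

```text
top [ 235   39   65   70 3543] mean [ 0.5931 -0.2183] circ [ 0.5932 -0.2188] 0.0279 mid [ 0.5931 -0.2188] size [0.0492 0.0496] z 0.0572
top [   7  105   69   54 2094] mean [ 0.4033 -0.2641] circ [ 0.3911 -0.2666] 0.0307 mid [ 0.3937 -0.2665] size [0.0407 0.0443] z 0.0624
top [ 224  154   58   58 2648] mean [ 0.5806 -0.3138] circ [ 0.5805 -0.3151] 0.0278 mid [ 0.5807 -0.3144] size [0.0488 0.0502] z 0.0571
t 18.6 pos [ 0.5824 -0.3154  0.2083] w 0.995 shift [ 0.647 -2.539  0.1  ] turn [0.0006 0.0002 0.0001]
```

View pics/w4.png

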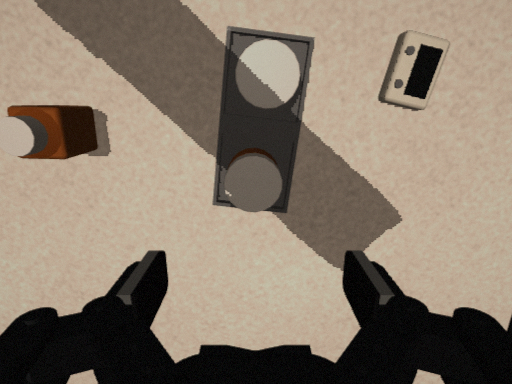

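Both jars are seated with lids at 57 mm, at (267,73) and (253,183). Next I'll look down on the bottle to get its centre and yaw.

Request:
carry_out(plan=[[0.1,-0.4,-0.1,0,0,0,85],[0.1,-0.4,-0.1,0,0,0,85],[0.1,-0.4,-0.1,0,0,0,85],[0.1,-0.4,-0.1,0,0,0,85],[0.1,-0.4,-0.1,0,0,0,85],[0.1,-0.4,-0.05,0,0,0,85],[0.04,-0.14,0,0,0,0,85],[0,0,0,0,0,0,85],[0,0,0,0,0,0,85]])

```text
time: 19.73
eef_pos: [0.3916, -0.2668, 0.2466]
ee_rot: [-2.22, -2.223, 0.0]
contact_force: [-0.1, 0.9, 0.1]
width: 0.992
```

Run:
```python
from h import *
p,d,W=wlook("w5"); tops(d,W,.08,.095,60)
go(.392,-.267,.047)
m=((W[...,2]>.058)&(W[...,2]<.078)&(d>0)).astype(np.uint8)
q=W[m>0][:,:2]; q=q[(abs(q[:,0]-.392)<.05)&(abs(q[:,1]+.267)<.05)].astype(np.float32)
r=cv2.minAreaRect(q*1000); print("body",r)
```

```text
top [239 167  32  33 842] mean [ 0.3902 -0.266 ] circ [ 0.3903 -0.2671] 0.016 mid [ 0.3902 -0.2663] size [0.0279 0.0288] z 0.0881
t 19.77 pos [ 0.3916 -0.2669  0.2466] w 0.997 shift [1.000e-03 7.000e-03 2.661e+00] turn [-0.0001  0.0001  0.0002]
body ((390.22100830078125, -266.6171569824219), (45.306427001953125, 45.84474182128906), 88.11815643310547)
```

View pics/w5.png

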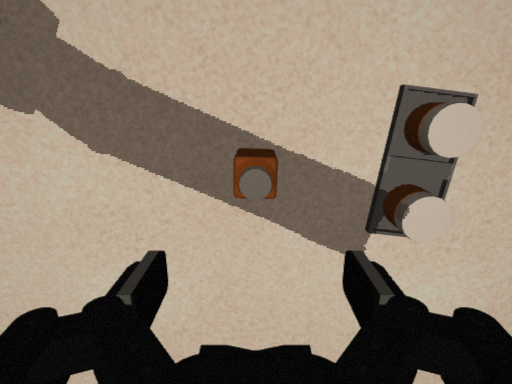

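The bottle is square to the axes with a yaw of about -2°. Its cap is at (255,183), centred at (0.390,-0.2665). Now descending and gripping.

Request:
carry_out(plan=[[0,-0.017,0.3,0,0,0.005,85],[0,0,0.4,0,0,0,85],[0,0,0.4,0,0,0,85],[0,0,0.4,0,0,0,85],[0,0,0.4,0,0,0,85],[0,0,0.35,0,0,0,85],[0,0,0.25,0,0,0,85],[0,0,0.13,0,0,0,85],[0,0,0.04,0,0,0,85],[0,0,0,0,0,0,85],[0,0,0,0,0,0,60],[0,0,0,0,0,0,50],[0,0,0,0,0,0,42],[0,0,0,0,0,0,35],[0,0,0,0,0,0,35],[0,0,0,0,0,0,35],[0,0,0,0,0,0,35]])

```text
time: 21.9
eef_pos: [0.3905, -0.267, 0.047]
ee_rot: [2.254, 2.187, 0.001]
contact_force: [-0.3, 2.5, 6.6]
width: 0.532
```

Run:
```python
from h import *
go(.6484,.0049,.2)
```

```text
t 21.9 pos [ 0.3905 -0.267   0.047 ] w 0.532 shift [ 3.728  3.329 -2.037] turn [ 0.0002 -0.     -0.0048]
```

Request:
carry_out(plan=[[0,0,-0.1,0,0,0,35],[0,0,-0.3,0,0,0,35],[0,0,-0.4,0,0,0,35],[0,0,-0.4,0,0,0,35],[0,0,-0.4,0,0,0,35],[0.14,0.13,-0.1,0,0,0,35],[0.28,0.25,0,0,0,0,35],[0.4,0.36,0,0,0,0,35],[0.4,0.36,0,0,0,0,35],[0.4,0.36,0,0,0,0,35],[0.4,0.36,0,0,0,0,35],[0.4,0.36,0,0,0,0,35],[0.4,0.36,0,0,0,0,35],[0.4,0.36,0,0,0,0,35],[0.4,0.36,0,0,0,0,35],[0.2,0.17,0,0,0,0,35],[0.1,0.08,0,0,0,0,35],[0,0,0,0,0,0,35],[0,0,0,0,0,0,35]])

```text
time: 24.28
eef_pos: [0.6615, 0.0175, 0.174]
ee_rot: [-2.257, -2.185, 0.0]
contact_force: [0.5, 0.3, -0.9]
width: 0.532
```

Run:
```python
from h import *
wlook("w6")
from cell import camera
p,d=camera("scene"); cv2.imwrite("pics/s6.png",p)
go(.6484,.0049,.05)
```

```text
t 24.38 pos [0.6617 0.0178 0.1742] w 0.534 shift [-0.178 -0.172  1.657] turn [ 0.     -0.     -0.0051]
```

View pics/w6.png

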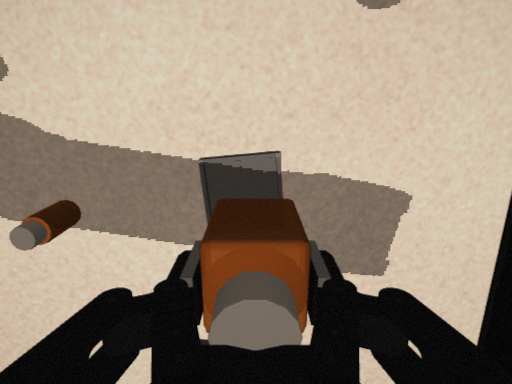

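The wrist view shows the bottle held upright, with the carrier's +y edge corners near (201,160) and (280,152). My rows summed slightly over, so I need to correct. I'll cross-check the carrier position first.

Run:
```python
from h import *
from cell import observe
s=observe()
a=wray((201,160),.012,s)[:2];b=wray((280.5,152),.012,s)[:2]
e=(b-a)/np.linalg.norm(b-a); m=(a+b)/2; n=np.array([e[1],-e[0]]); print(np.linalg.norm(b-a),"ctr",m+n*.039,"ang",np.degrees(np.arctan2(e[1],e[0])))
```

```text
0.07576839193569627 ctr [0.65078188 0.00598691] ang 3.8971128503409806
```

Request:
carry_out(plan=[[-0.08,-0.08,0,0,0,0,35],[-0.085,-0.08,0,0,0,0,35],[0,0,0.3,0,0,0,35],[0,0,0.4,0,0,0,35],[0,0,0.4,0,0,0,35],[0,0,0.25,0,0,0,35],[0,0,0.14,0,0,0,35],[0,0,0.08,0,0,0,35],[0,0,0.04,0,0,0,35],[0,0,0.02,0,0,0,35],[0,0,0,0,0,0,35],[0,0,0,0,0,0,35]])

```text
time: 25.88
eef_pos: [0.6499, 0.007, 0.052]
ee_rot: [2.255, 2.187, 0.001]
contact_force: [0.3, 0.8, -1.5]
width: 0.536
```

Request:
carry_out(plan=[[0,0,0.015,0,0,0,35],[0,0,0.012,0,0,0,35],[0,0,0,0,0,0,35],[0,0,0,0,0,0,48],[0,0,0,0,0,0,52],[0,0,0,0,0,0,62],[0,0,0,0,0,0,75],[0,0,0,0,0,0,80],[0,0,-0.15,0,0,0,80],[0,0,-0.3,0,0,0,82],[0,0,-0.4,0,0,0,85],[0,0,-0.4,0,0,0,85],[0,0,-0.4,0,0,0,85],[0,0,-0.4,0,0,0,85],[0,0,-0.4,0,0,0,85],[0,0,-0.1,0,0,0,85],[0,0,0,0,0,0,85]])

```text
time: 28.0
eef_pos: [0.6498, 0.0068, 0.2416]
ee_rot: [2.255, 2.187, 0.002]
contact_force: [-0.5, 0.1, -0.6]
width: 0.998
```

Run:
```python
from h import *
p,d,W=wlook("w7"); tops(d,W,.055,.075,80); tops(d,W,.08,.1,80)
go(.4664,-.011,.2)
```

```text
top [  0  36  12  25 231] mean [0.4246 0.1356] circ [0.4184 0.1371] 0.0106 mid [0.4226 0.1366] size [0.0093 0.0181] z 0.0609
top [ 232  156   45   45 1038] mean [0.6486 0.0147] circ [0.6481 0.0074] 0.0303 mid [0.6483 0.0078] size [0.0447 0.0441] z 0.0653
top [ 68 188  26  23 449] mean [ 0.4669 -0.0082] circ [ 0.4647 -0.0094] 0.0115 mid [ 0.4656 -0.0087] size [0.0197 0.0198] z 0.0661
top [195 334  41  20 356] mean [ 0.5912 -0.2005] circ [ 0.5918 -0.2121] 0.0265 mid [ 0.5913 -0.2036] size [0.0477 0.0246] z 0.0569
top [238 169  33  34 904] mean [0.6484 0.0078] circ [0.6484 0.0068] 0.016 mid [0.6483 0.0073] size [0.028  0.0292] z 0.0912
t 28.05 pos [0.6495 0.007  0.2407] w 0.992 shift [-0.314 -2.432  0.543] turn [-0.     -0.     -0.0049]
```

View pics/w7.png

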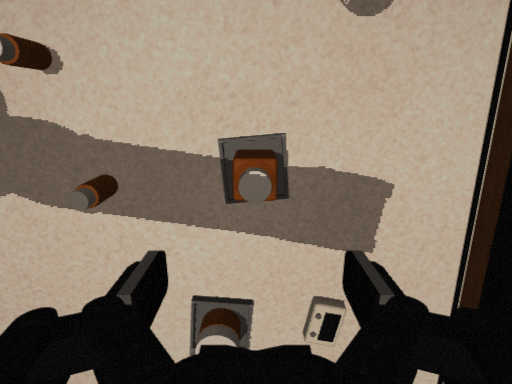

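The bottle stands in its bay: cap top at 91 mm, centred at (255,186). Moving over vial B.

Request:
carry_out(plan=[[-0.04,-0.35,0,0,0,0,85],[-0.04,-0.35,0,0,0,0,85],[-0.04,-0.35,0,0,0,0,85],[-0.04,-0.35,0,0,0,0,85],[-0.04,-0.35,0,0,0,0,85],[-0.04,-0.35,0,0,0,0,85],[-0.04,-0.33,0,0,0,0,85],[0,0,0,0,0,-0.005,85],[0,0,0,0,0,0,85]])

```text
time: 29.18
eef_pos: [0.4671, -0.0081, 0.2406]
ee_rot: [-2.219, -2.224, -0.0]
contact_force: [-1.2, 0.6, -0.3]
width: 0.996
```

Run:
```python
from h import *
p,d,W=wlook("w8"); tops(d,W,.058,.075,80)
go(.466,-.010,.036)
```

```text
top [186   4  25  29 584] mean [0.4164 0.1371] circ [0.4157 0.1378] 0.0112 mid [0.4164 0.1372] size [0.0193 0.0196] z 0.0662
top [ 408  142   55   46 1204] mean [0.6378 0.0117] circ [0.6476 0.0068] 0.0307 mid [0.6463 0.0074] size [0.0427 0.0436] z 0.0654
top [243 170  21  22 370] mean [ 0.4645 -0.0085] circ [ 0.4644 -0.0094] 0.011 mid [ 0.4646 -0.0089] size [0.0192 0.0196] z 0.0661
t 29.23 pos [ 0.4673 -0.0083  0.2407] w 0.995 shift [-0.021 -0.017  2.729] turn [-0.      0.0001  0.0001]
```

Request:
carry_out(plan=[[-0.02,-0.028,0.3,0,0,0,60],[0,0,0.4,0,0,0,60],[0,0,0.4,0,0,0,60],[0,0,0.4,0,0,0,60],[0,0,0.4,0,0,0,60],[0,0,0.35,0,0,0,60],[0,0,0.25,0,0,0,60],[0,0,0.13,0,0,0,60],[0,0,0.05,0,0,0,60],[0,0,0,0,0,0,60],[0,0,0,0,0,0,45],[0,0,0,0,0,0,36],[0,0,0,0,0,0,30],[0,0,0,0,0,0,25],[0,0,0,0,0,0,18],[0,0,0,0,0,0,18],[0,0,0,0,0,0,18]], grip_force=30)

```text
time: 31.35
eef_pos: [0.465, -0.0098, 0.0402]
ee_rot: [-2.22, -2.222, -0.001]
contact_force: [-1.6, 0.6, 6.9]
width: 0.317
```

Run:
```python
from h import *
go(.5936,.2224,.165)
```

```text
t 31.35 pos [ 0.465  -0.0098  0.0402] w 0.317 shift [ 3.095  1.718 -1.662] turn [ 0.     -0.0001  0.0002]
```

Request:
carry_out(plan=[[0,0,-0.1,0,0,0,18],[0,0,-0.3,0,0,0,18],[0,0,-0.4,0,0,0,18],[0,0,-0.4,0,0,0,18],[0,0,-0.4,0,0,0,18],[0.2,0.11,0,0,0,0,18],[0.4,0.22,0,0,0,0,18],[0.4,0.22,0,0,0,0,18],[0.4,0.22,0,0,0,0,18],[0.4,0.22,0,0,0,0,18],[0.4,0.22,0,0,0,0,18],[0.4,0.22,0,0,0,0,18],[0.3,0.17,0,0,0,0,18],[0.2,0.11,0,0,0,0,18],[0,0.01,0,0,0,0,18],[0,0,0,0,0,0,18]])

```text
time: 33.35
eef_pos: [0.5935, 0.2212, 0.16]
ee_rot: [2.222, 2.221, -0.001]
contact_force: [0.8, -0.0, -0.0]
width: 0.312
```

Run:
```python
from h import *
wlook("w9")
go(.5936,.2224,.0432)
```

```text
t 33.4 pos [0.5934 0.2212 0.1601] w 0.32 shift [0.016 0.002 1.559] turn [-0.      0.     -0.0001]
```

View pics/w9.png

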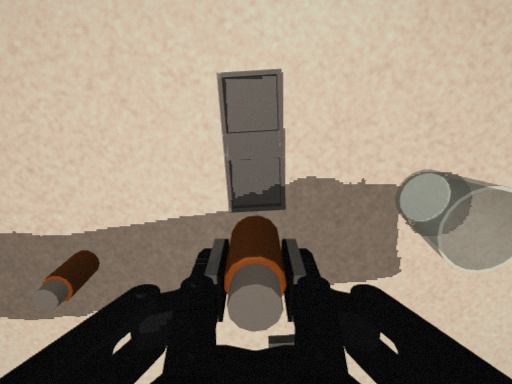

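The whole vial carrier is visible, with corners near (218,72), (282,69), (286,210) and (229,212). The vial is held upright.

Run:
```python
from h import *
from cell import observe
s=observe()
w=np.array([wray(q,.012,s)[:2] for q in ((218,72),(282,69),(286,210),(229,212))]); print(w,w.mean(0))
u=w[:2].mean(0)-w[2:].mean(0); print(np.linalg.norm(u)); u/=np.linalg.norm(u); print(w.mean(0)+.035*u,w.mean(0)-.035*u)
```

```text
[[0.56192603 0.32047187]
 [0.61508328 0.32270098]
 [0.62199177 0.19860613]
 [0.56777561 0.1966328 ]] [0.59169417 0.25960294]
0.12413097520839916
[0.58989554 0.2945567 ] [0.5934928  0.22464919]
```

Request:
carry_out(plan=[[0.03,0,0.3,0,0,0,18],[0,0,0.4,0,0,0,18],[0,0,0.35,0,0,0,18],[0,0,0.23,0,0,0,18],[0,0,0.14,0,0,0,18],[0,0,0.07,0,0,0,18],[0,0,0.03,0,0,0,18],[0,0,0.015,0,0,0,18],[0,0,0,0,0,0,18],[0,0,0,0,0,0,18]])

```text
time: 34.65
eef_pos: [0.5938, 0.225, 0.0451]
ee_rot: [2.22, 2.222, 0.001]
contact_force: [0.7, -0.5, -0.1]
width: 0.32
```

Request:
carry_out(plan=[[-0.01,0,0.013,0,0,0,18],[0,0,0.012,0,0,0,18],[0,0,0,0,0,0,18],[0,0,0,0,0,0,29],[0,0,0,0,0,0,33],[0,0,0,0,0,0,40],[0,0,0,0,0,0,50],[0,0,0,0,0,0,60],[0,0,0,0,0,0,60],[0,0,-0.15,0,0,0,60],[0,0,-0.3,0,0,0,60],[0,0,-0.4,0,0,0,70],[0,0,-0.4,0,0,0,85],[0,0,-0.4,0,0,0,85],[0,0,-0.4,0,0,0,85],[0,0,-0.4,0,0,0,85],[0,0,-0.1,0,0,0,85],[0,0,0,0,0,0,85]])

```text
time: 36.9
eef_pos: [0.5938, 0.2241, 0.2349]
ee_rot: [2.221, 2.222, 0.002]
contact_force: [-0.0, -0.1, -0.2]
width: 0.995
```

Run:
```python
from h import *
p,d,W=wlook("w10"); tops(d,W,.055,.08,80)
go(.4165,.137,.2)
```

```text
top [381 164  42  50 568] mean [0.7315 0.223 ] circ [0.7449 0.2148] 0.0294 mid [0.7379 0.2178] size [0.0305 0.0463] z 0.0676
top [244 169  22  24 414] mean [0.5923 0.2257] circ [0.5924 0.2246] 0.0108 mid [0.5922 0.2251] size [0.0194 0.0195] z 0.069
top [ 398  171   58   59 1235] mean [0.7749 0.1991] circ [0.7566 0.2084] 0.0307 mid [0.7652 0.2057] size [0.0412 0.0533] z 0.0688
top [ 81 246  24  22 400] mean [0.4179 0.1401] circ [0.4157 0.1391] 0.0117 mid [0.4168 0.1389] size [0.0195 0.0195] z 0.066
top [282 334  39  21 459] mean [0.6505 0.0262] circ [0.6486 0.0197] 0.0241 mid [0.6482 0.0221] size [0.0435 0.0168] z 0.0634
t 36.95 pos [0.5933 0.2241 0.2339] w 0.996 shift [-1.159 -2.359  0.453] turn [-0.0001 -0.      0.0001]
```

View pics/w10.png

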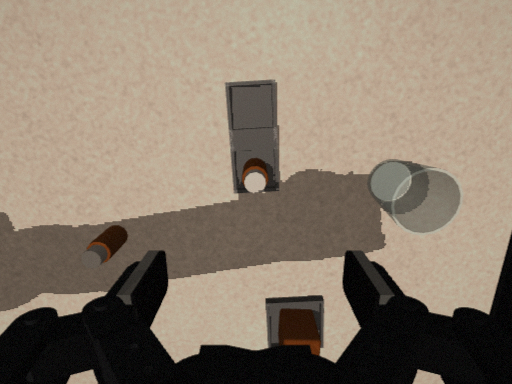

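The first vial stands in its bay, cap at (255,182) and 69 mm high. On to vial A.

Request:
carry_out(plan=[[-0.165,-0.33,0,0,0,0,85],[-0.165,-0.34,0,0,0,0,85],[-0.165,-0.34,0,0,0,0,85],[-0.165,-0.34,0,0,0,0,85],[-0.165,-0.34,0,0,0,0,75],[-0.165,-0.34,0,0,0,0,60],[-0.165,-0.33,0,0,0,0,60],[0,0,0,0,0,0,60],[0,0,0,0,0,0,60]])

```text
time: 38.08
eef_pos: [0.4169, 0.1376, 0.2339]
ee_rot: [-2.22, -2.223, -0.0]
contact_force: [-0.2, 0.3, 0.3]
width: 0.702
```

Run:
```python
from h import *
p,d,W=wlook("w11"); tops(d,W,.058,.075,80)
go(.4165,.137,.038)
```

```text
top [434  77  30  26 620] mean [0.5901 0.224 ] circ [0.5918 0.224 ] 0.0111 mid [0.5916 0.2238] size [0.0199 0.0195] z 0.0687
top [244 170  22  22 387] mean [0.4157 0.1389] circ [0.4156 0.1381] 0.0109 mid [0.4155 0.1383] size [0.0189 0.02  ] z 0.066
top [438 274  47  37 971] mean [0.64   0.0174] circ [0.6474 0.0119] 0.0273 mid [0.6463 0.0107] size [0.0425 0.0382] z 0.0655
t 38.12 pos [0.417  0.1376 0.2339] w 0.703 shift [-0.006 -0.007  2.612] turn [0.     0.0001 0.0001]
```

Request:
carry_out(plan=[[0,-0.01,0.3,0,0,0,60],[0,0,0.4,0,0,0,60],[0,0,0.4,0,0,0,60],[0,0,0.4,0,0,0,60],[0,0,0.4,0,0,0,60],[0,0,0.3,0,0,0,60],[0,0,0.2,0,0,0,60],[0,0,0.13,0,0,0,60],[0,0,0.06,0,0,0,60],[0,0,0,0,0,0,60],[0,0,0,0,0,0,45],[0,0,0,0,0,0,36],[0,0,0,0,0,0,30],[0,0,0,0,0,0,25],[0,0,0,0,0,0,18],[0,0,0,0,0,0,18],[0,0,0,0,0,0,18]], grip_force=30)

```text
time: 40.25
eef_pos: [0.4162, 0.1376, 0.0402]
ee_rot: [-2.22, -2.222, -0.001]
contact_force: [-0.8, -0.1, 5.6]
width: 0.315
```

Run:
```python
from h import *
go(.5893,.2934,.165)
```

```text
t 40.25 pos [0.4162 0.1376 0.0402] w 0.315 shift [ 2.076  2.311 -1.662] turn [ 0.     -0.0001  0.0001]
```

Request:
carry_out(plan=[[0,0,-0.1,0,0,0,18],[0,0,-0.3,0,0,0,18],[0,0,-0.4,0,0,0,18],[0,0,-0.4,0,0,0,18],[0,0,-0.4,0,0,0,18],[0.15,0.17,0,0,0,0,18],[0.3,0.33,0,0,0,0,18],[0.3,0.33,0,0,0,0,18],[0.3,0.33,0,0,0,0,18],[0.3,0.33,0,0,0,0,18],[0.3,0.33,0,0,0,0,18],[0.2,0.24,0,0,0,0,18],[0.15,0.17,0,0,0,0,18],[0.07,0.08,0,0,0,0,18],[0,0,0,0,0,0,18],[0,0,0,0,0,0,18]])

```text
time: 42.25
eef_pos: [0.5817, 0.2866, 0.1581]
ee_rot: [-2.219, -2.217, 0.01]
contact_force: [0.5, -0.7, -0.6]
width: 0.315
```

Run:
```python
from h import *
go(.5893,.2934,.0432)
```

```text
t 42.25 pos [0.5817 0.2866 0.1581] w 0.315 shift [0.092 0.112 1.531] turn [-0.0012  0.0002 -0.0002]
```

It fell about 7 mm short, so I'll check the joints before continuing.

Run:
```python
from cell import *
s=observe(); print(s["joint_positions"].round(3),s["qvel"].round(3),s["joint_efforts"].round(1),s["contact_force"])
```

```text
[-1.251  0.591  1.031  1.611 -0.528  1.253 -0.122] [-0.    -0.002 -0.001  0.003 -0.002 -0.003  0.002] [ -0.1 -57.9  20.4 -34.4  -0.    0.   -0. ] [ 0.53948527 -0.70860126 -0.64857567]
```

Request:
carry_out(plan=[[0.05,0.06,0,0,0,0,18],[0.04,0.05,0,0,0,0,18],[0,0,0,0,0,0,18],[0,0,0,0,0,0,18]])

```text
time: 42.75
eef_pos: [0.5904, 0.2938, 0.1577]
ee_rot: [-2.219, -2.218, 0.01]
contact_force: [0.7, -0.8, 0.4]
width: 0.316
```

Run:
```python
from cell import *
from h import *
s=observe(); print(s["joint_positions"].round(3)); wlook("w12")
go(.5893,.2934,.0432)
```

```text
[-1.234  0.611  1.02   1.582 -0.54   1.264 -0.124]
t 42.8 pos [0.5903 0.2938 0.1577] w 0.314 shift [-0.003 -0.002  1.527] turn [-0.0012  0.0002 -0.0001]
```

View pics/w12.png

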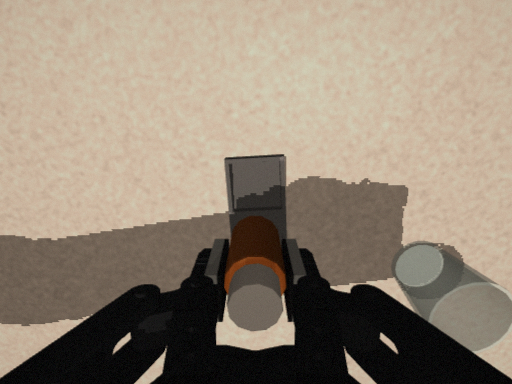

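The vial is now over the +y bay and the carrier corners look as expected. I'll take out the 0.4° tilt and lower it.

Request:
carry_out(plan=[[0,0,0.3,-0.0012,0,0,18],[0,0,0.4,0,0,0,18],[0,0,0.33,0,0,0,18],[0,0,0.22,0,0,0,18],[0,0,0.13,0,0,0,18],[0,0,0.07,0,0,0,18],[0,0,0.03,0,0,0,18],[0,0,0.015,0,0,0,18],[0,0,0,0,0,0,18],[0,0,0,0,0,0,18]])

```text
time: 44.05
eef_pos: [0.5903, 0.2939, 0.046]
ee_rot: [2.221, 2.22, -0.0]
contact_force: [1.2, -0.1, -0.4]
width: 0.317
```

Request:
carry_out(plan=[[0,0,0.02,0,0,0,18],[0,0,0.015,0,0,0,18],[0,0,0,0,0,0,18],[0,0,0,0,0,0,29],[0,0,0,0,0,0,33],[0,0,0,0,0,0,40],[0,0,0,0,0,0,50],[0,0,0,0,0,0,60],[0,0,0,0,0,0,60],[0,0,-0.15,0,0,0,60],[0,0,-0.3,0,0,0,60],[0,0,-0.4,0,0,0,70],[0,0,-0.4,0,0,0,85],[0,0,-0.4,0,0,0,85],[0,0,-0.4,0,0,0,85],[0,0,-0.4,0,0,0,85],[0,0,-0.1,0,0,0,85],[0,0,0,0,0,0,85]])

```text
time: 46.3
eef_pos: [0.5903, 0.294, 0.235]
ee_rot: [2.222, 2.22, 0.001]
contact_force: [1.1, -0.0, -0.4]
width: 0.996
```

Run:
```python
from h import *
from cell import camera
p,d,W=wlook("w13"); tops(d,W,.06,.08,80)
p,d=camera("top"); cv2.imwrite("pics/t13.png",p); tops(d,cloud("top",d),.045,.095,60)
p,d=camera("scene"); cv2.imwrite("pics/s13.png",p)
go(.5,.2,.3)
```

```text
top [244 170  21  23 384] mean [0.5889 0.2952] circ [0.589  0.2942] 0.011 mid [0.5891 0.2948] size [0.0187 0.0196] z 0.069
top [378 229  47  37 519] mean [0.7362 0.2297] circ [0.7464 0.2193] 0.0289 mid [0.7419 0.2237] size [0.0387 0.0363] z 0.0703
top [248 234  20  22 363] mean [0.5921 0.2261] circ [0.5923 0.2246] 0.011 mid [0.5921 0.225 ] size [0.0199 0.02  ] z 0.0689
top [392 242  54  49 925] mean [0.773  0.1943] circ [0.759  0.2065] 0.0302 mid [0.7647 0.2024] size [0.0421 0.0477] z 0.0704
top [142  89  32  28 374] mean [0.7738 0.2186] circ [0.7572 0.2081] 0.0338 mid [0.7639 0.2094] size [0.0496 0.0599] z 0.0715
top [153 106  23  19 168] mean [0.7337 0.193 ] circ [0.7464 0.2001] 0.0286 mid [0.7396 0.1974] size [0.0317 0.0434] z 0.0711
top [244 147  23  23 467] mean [0.6448 0.0059] circ [0.6489 0.0057] 0.0302 mid [0.6484 0.0058] size [0.0433 0.0423] z 0.0695
top [348 170  27  26 553] mean [ 0.5936 -0.218 ] circ [ 0.5944 -0.2191] 0.0279 mid [ 0.5942 -0.2184] size [0.0495 0.0506] z 0.0575
top [393 176  28  26 563] mean [ 0.581  -0.3142] circ [ 0.5819 -0.3161] 0.0283 mid [ 0.5811 -0.315 ] size [0.0497 0.0508] z 0.0576
top [146 178  14  14 152] mean [0.5919 0.2203] circ [0.5936 0.2227] 0.014 mid [0.5931 0.2209] size [0.0236 0.0215] z 0.0677
top [112 180  15  13 157] mean [0.5888 0.2894] circ [0.5897 0.2917] 0.0137 mid [0.5895 0.2909] size [0.0235 0.0223] z 0.0672
t 46.45 pos [0.5897 0.294  0.2333] w 0.991 shift [-1.255 -1.196 -0.886] turn [-0.0002  0.0003 -0.0001]
```

View pics/w13.png

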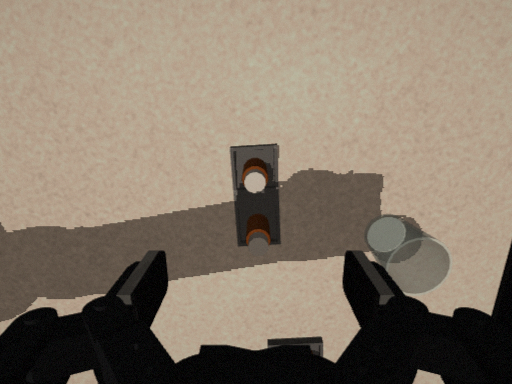

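View pics/s13.png

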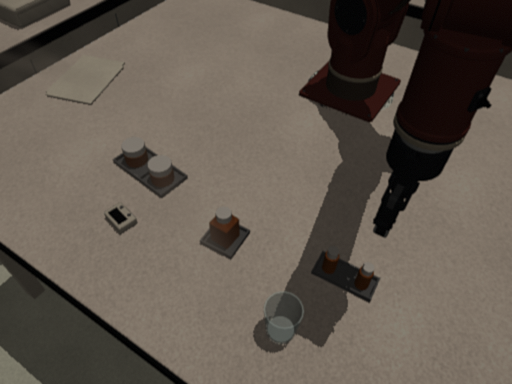

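The wrist and scene views show all five containers upright in their bays, the vial caps at (255,182) and (258,242), and the beaker and timer unmoved. The gripper is well clear, so I'm handing in.

```bash
python3 -c "
from cell import *
print(close_job())"
```

```text
the job is handed in; nothing more can be done
None
```

I put all five containers into their carriers, each gripped from above, lowered until it rested on the bay floor and then released. I handed the job in at about 46.5 s with the gripper open and raised clear; no verdict is reported.

**Position:** in the last pictures every container was within about 3 mm of its bay centre:

| Container | World position (x, y), m |
|---|---|
| Vials | (0.589, 0.294) and (0.592, 0.225) |
| Jars | (0.594, -0.218) and (0.581, -0.315) |
| Bottle | (0.648, 0.006) |

**Height:** the vial tops read 69 mm, the jar tops 57 mm and the bottle cap 91 mm. Each is its own height plus the 3 mm floor, so all stand on the bay floor. They look upright in the pictures; I did not measure tilt separately.

**Beaker and timer:** the beaker's measured position is unchanged. The timer looks unmoved in the scene view, but I did not measure it again.

**Disagreements:** the wrist and top cameras differed by 2–5 mm in y around the vial carrier and the first jar, and I used values in between. The last carry stopped about 7 mm short with a 0.4° tilt; I corrected both before lowering. The bottle carry overshot by about 13 mm because my rows summed too high, and I corrected that before lowering too.

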